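Load the last sample tube and tuck in the drip strip

ROBOT

A 6-joint arm with a two-finger parallel gripper is mounted at the origin on the work surface. World frame = base frame: x ahead of the robot, y to its left, z up, the work surface at z = 0. Lengths are in mm, angles in rad, forces in N, time in s.
With the tool pointing down it reaches from about 325 to 775 mm from the base axis. Payload 5.5 kg.
Tool frame: the origin (TCP) lies at the very end of the fingers, on their centre line; the grasp point (between the pads) lies 19 mm behind it; z points along the fingers, y is the line along which they close (so a half turn about z gives the same grasp; the last joint's range is limited). The gripper opens to 88 mm and grips with 3 to 60 N. Pads are 20 mm wide; open, the fingers measure 115 mm over their backs; the gripper's body (75 mm by 178 mm) begins 61 mm behind the grasp point.
Start: joints at [1.164, 0.091, 1.231, -0, 1.82, -0.057], TCP at [205.631, 563.677, 222.631] pointing down, gripper open.
Joint ranges: [-2.87, 2.87], [-0.86, 2.18], [0.17, 2.46], [-1.51, 4.65], [0.06, 2.69], [-2.65, 2.65]. Speed limits (rad/s): [2.57, 2.57, 3.01, 3.14, 3.14, 3.14].

INTERFACE

Orientations are given as a rotation vector (axis times angle).
In Python, from cell import env gives the robot as it stands.
- The arm moves only by the tool carry_out, never from a script. Its argument "increments" is a list of rows, each an object of numbers: "x", "y", "z": the shift along the tool's x, y, z in m; "wx", "wy", "wz": the turn, a rotation vector about the tool's x, y, z in rad; "grip": the closure, from 0 (fully open) to 1 (shut). A call has exactly 8 rows; each row shifts and turns the commanded pose from where the row before left it, along the tool's axes as they then stand; what a row does not reach is not made up. A row lasts 1/12 s, in which the tool goes at most 41.7 mm and 7.16 degrees, less where a joint would pass 70% of its speed; a pose out of reach is approached as far as the arm can. A call is refused whole if a number of a shift passes 0.0417 or a number of a turn 0.125, either way. A call with a gripper value outside its range is refused whole. The fingers move at their own pace and stop on an object; the grip force is fixed at half the most. Time passes only in rows, so rows that do not move let the fingers close, or fill a call up. It gives the time, the measured TCP pose, the force, the opening and the grip force at its end, in the units of the state.
- env.state(): the state, without advancing time (a new reading comes with each control period).
- env.camera(name): name is "side" or "top"; returns a dict with "pixels" (400x640x3 uint8, red, green, blue), "camera_matrix" (3x3 intrinsics, pixels), "R" (3x3) and "t" (3): a world point X has camera coordinates R X + t. Camera axes: x right, y down, z forward; pixel columns grow to the right and rows downward; lengths in mm; the calibration is good to about 2 mm. A picture is of the moment at which its call begins. There is no depth.
- env.job_done(): hands the job in; it is judged then, once.
The state is a dict: "clock": time; "qpos": joint angles; "qvel": joint speeds; "joint_efforts": joint torques, N m; "ee_pos": TCP position; "orientation": TCP orientation; "contact_force": force on the tool from outside, world axes, zero at the start; "wrist_torque": the same for the moment, N m; "width": finger opening in mm; "grip_force": force on a finger pad.
Only numpy, scipy, OpenCV 4.12 (cv2) and the standard library are available. Lean on these libraries where they do the work, as an engineer would, in place of code of your own. Each camera call takes 0.05 s, during which the arm holds its last target. There are 200 camera calls.

TASK

Finish making up the sample station: take the blue-capped tube from the white foam block and lower it, without dropping it, right down into the rack's empty white-framed middle hole and let go of it. Then pick up the aluminium drip strip by its rib and tuck its red-lined front edge under the orange flap without lifting the flap, sliding it straight in, centred, until it is fully home against the stop, and finish while holding it there, pressed firmly flat on the black bed. Leave everything else where it is.

Things in the scene. Friction and masses are not known exactly. Their poses are not given: they have to be found in the camera images.
- station: Grey board 200 (x) x 300 (y) x 10 mm, fixed, origin at the centre of its underside, z up; x points from its open front edge (robot side) to the flap. Left (+y): blue tube rack. Right: strip bay centred on y = -65 mm: a black bed, ended at +x by a dark steel beam whose face, the stop, is at x = 60 mm and top at z = 31 mm. The orange flap is hinged on the beam and laps back over the bed.
- bed: Black rubber bed of the strip bay, 158 x 160 mm, rigid, fixed to the station: station x -98.5 to +59.5, y -145 to +15 mm. Origin at the centre of its underside (4 mm below its top, which is 12 mm above the table). Axes as the station.
- flap (a joint): Hinge of the orange flap (156 mm wide along station y, 3 mm thick, 50 g): 0 = at rest, to which it falls back; grows (rad) as the lip is lifted. Hinge at station x = 60, z = 21.5 mm. At rest its flat part (x 24 to 60 mm) leaves a clear gap of 8 mm over the bed; its front lip (x 14 to 24 mm) is bent up 29 degrees, leaving about 13 mm at the edge.
- flap_lip (a point): Middle of the flap's upturned front edge, at station x = 14, y = -65, z = 25.5 mm at rest; z grows as the flap is lifted.
- bay_stop (a point): Point on the stop face, at the middle of the bay, at the level of the bed's top: where the middle of the strip's front lower edge belongs. Axes as the station.
- rack_hole (a point): Mouth centre of the rack's empty middle hole, framed in white, at station (0, 105, 74) mm. Blue rack 140 (x) x 56 (y) mm, top 74 mm above the table; three 20 mm holes in a row along station x, 42 mm apart, through two plates. A seated tube stands on the rack's floor 14 mm above the table, cap top 134 mm above the table.
- strip_rib (a point): Middle of the rib of the loose aluminium drip strip, to pinch it by, 25 mm above its underside. Strip (about 150 g): flat plate 95 (x) x 140 (y) x 4 mm with an upright rib along its rear edge, 10 mm thick in x, 140 mm long in y, top 42 mm above the underside. x points from rib to front edge (red line), 90 mm ahead of the rib's middle. Starts flat on the table.
- strip_front (a point): Middle of the strip's front lower edge (the edge with the red line), axes as strip_rib.
- tube_mid (a point): Centre (half-way up) of the blue-capped sample tube: 120 mm tall, body 17 mm in diameter with a tapered foot, cap 22 mm in diameter and 20 mm high at the top (cap's middle 50 mm above this point), 25 g. z along the tube. It stands in one of three 20 mm holes, 40 mm deep, of the white foam block.
- foam: White foam block 165 (x) x 70 (y) x 55 mm tall, fixed, origin at the centre of its underside; three holes in a row along its x, 45 mm apart, 40 mm deep: the blue-capped tube and two orange-capped ones stand in them in any order, cap tops 135 mm above the table.
- bottle: Bystander: glass bottle with purple cap, 84 mm across, 146 mm tall, origin at its underside.
- jar: Bystander: white jar 48 mm across, 65 mm tall, origin at its underside.
- pipette: Bystander: pipette lying along y, about 250 mm long, 24 mm high, origin at its underside.
- ftube1_mid (a point): Bystander: centre (half-way up) of an orange-capped tube standing in the white foam block; same size as the blue-capped one.
- ftube2_mid (a point): Bystander: centre (half-way up) of the other orange-capped tube in the white foam block; same size as the blue-capped one.
- rtube1_mid (a point): Bystander: centre (half-way up) of an orange-capped tube in the rack's hole nearest the station's -x edge; same size as the blue-capped one.
- rtube2_mid (a point): Bystander: centre (half-way up) of an orange-capped tube in the rack's hole nearest the station's +x edge; same size as the blue-capped one.
- strip: The whole drip strip; origin at the centre of the plate's underside, 42.5 mm ahead (+x) of the rib's middle; axes as strip_rib.
- tube: The whole blue-capped tube; origin at the middle of its foot.
There are look-alikes about, which are no part of the job. Leave any turquoise look-alike of the strip alone.

How it is judged (in metres and radians):
On the way, in this order (a step that is already met when the one before it is completed fails the run):
1. the blue-capped tube stands fully down in the rack's middle hole, let go (horizontal distance between tube_mid and rack_hole below 0.007 m and z of tube_mid in the frame of station below 0.082 m and angle between tube_mid's own z axis and vertical below 0.14 rad and contact force between the fingers and tube below 0.05 N), for 0.2 s.
2. the strip's front edge is under the flap, at least 10 mm past its lip (x of strip_front in the frame of station above 0.024 m and z of strip_front in the frame of station below 0.019 m and y of strip_front in the frame of station between -0.09 and -0.04 m and value of joint flap below 0.12 rad), for 0.1 s.
At the end, for the whole second after the job is handed in: Tube in middle hole (7 mm off axis, 8 mm off floor, 0.14 rad tilt at most). Strip front under the flap, within 8 mm of the stop, 18 mm of the bay middle, 4 mm of the bed, 0.09 rad of square, 0.05 rad of flat; flap below 0.05 rad; fingers on the strip (over 1 N), which bears on the bed with over 5 N (horizontal distance between tube_mid and rack_hole below 0.007 m and z of tube_mid in the frame of station below 0.082 m and angle between tube_mid's own z axis and vertical below 0.14 rad and x of strip_front in the frame of station above 0.052 m and z of strip_front in the frame of station below 0.016 m and y of strip_front in the frame of station between -0.083 and -0.047 m and angle between the x axis of strip_front and the x axis of station, either way round below 0.09 rad and angle between strip_front's own z axis and vertical below 0.05 rad and value of joint flap below 0.05 rad and contact force between strip and bed above 5 N and contact force between the fingers and strip above 1 N); the arm keeps its last pose, push and grip.
It fails at once if the orange flap is lifted (more than 0.12 rad, about 5 mm at its lip) (value of joint flap above 0.12 rad).
It fails at once if the blue-capped tube is dropped (falls freely, faster than 0.6 m/s) (linear speed of tube above 0.6 m/s and contact force between the fingers and tube below 0.05 N).
It fails at once if an orange-capped tube moves more than 20 mm (distance of any of ftube1_mid, ftube2_mid, rtube1_mid, rtube2_mid from where it was at the start of the episode above 0.02 m).
It fails at once if the bottle, the jar or the pipette moves more than 20 mm (distance of any of bottle, jar, pipette from where it was at the start of the episode above 0.02 m).
It also fails if it takes over 64 s, if anything falls off the work surface, if the arm or the gripper's body presses on something with over 40 N, if the wrist force passes 120 N, or if a joint passes its speed limit or range.

## Working session

There is one attempt and no reset: what is moved stays moved. The work goes in short steps, Python scripts to look and compute and a tool call to move; the robot and the scene stay as the last step left them, time stands still between calls to the robot, and variables do not carry over. Pictures are saved under pics/ and viewed, at most 10 in all, crops included, and the job is handed in when it is done.

Besides the shell and the picture viewer there is one more tool, called after "Call:" as a command line: name --argument value ..., lists and objects as JSON in quotes. carry_out: Moves the arm, as the interface text tells. Its arguments: {"type":"object","properties":{"increments":{"type":"array","items":{"type":"object","properties":{"x":{"type":"number"},"y":{"type":"number"},"z":{"type":"number"},"wx":{"type":"number"},"wy":{"type":"number"},"wz":{"type":"number"},"grip":{"type":"number"}}}}},"required":["increments"]}

```bash
mkdir -p pics
cat > h.py <<'E'
import numpy as np, cv2
from cell import env
def shot(n,f):
    c=env.camera(n); np.savez(f'pics/{f}.npz',K=c['camera_matrix'],R=c['R'],t=c['t'],im=c['pixels'])
    cv2.imwrite(f'pics/{f}.png',c['pixels'][:,:,::-1]); return c
def load(f): return np.load(f'pics/{f}.npz')
def ray(c,u,v,z):
    K,R,t=c['K'],c['R'],np.ravel(c['t'])
    d=R.T@np.linalg.inv(K)@[u,v,1]; o=-R.T@t
    return o+d*(z-o[2])/d[2]
def proj(c,X):
    p=c['K']@(c['R']@np.asarray(X,float)+np.ravel(c['t'])); return p[:2]/p[2]
E
python3 - <<'E'
from h import *
for n in('top','side'):
    shot(n,n+'0'); c=load(n+'0'); print(n,-c['R'].T@np.ravel(c['t']),c['K'][0,0])
s=env.state(); print(s)
E
```

```text
top [ 393.21829961   83.12909493 1072.74195661] 456.93555505376685
side [368.12798151 592.12116654 642.15973886] 369.0891406113945
{'clock': 0.1, 'qpos': array([ 1.16430328e+00,  9.17936109e-02,  1.23176705e+00, -2.53565006e-05,
        1.81979628e+00, -5.67029067e-02]), 'qvel': array([-1.20539796e-03, -1.95774836e-03, -1.12679072e-03, -8.21919597e-05,
       -8.48915447e-04,  6.58154775e-04]), 'joint_efforts': array([ 2.16422704e-03, -4.47856736e+01, -4.07568812e+01,  7.00428989e-02,
        2.83886748e-02, -9.81758240e-05]), 'ee_pos': array([205.52615791, 563.41726892, 221.61304344]), 'orientation': array([-5.46595350e-01, -3.09328896e+00,  2.70588233e-03]), 'contact_force': array([0.52364158, 0.30652551, 0.83392964]), 'wrist_torque': array([-0.03992404, -0.00276326,  0.01787279]), 'grip_force': 0.0, 'width': 87.88329486974645}
```

View pics/top0.png

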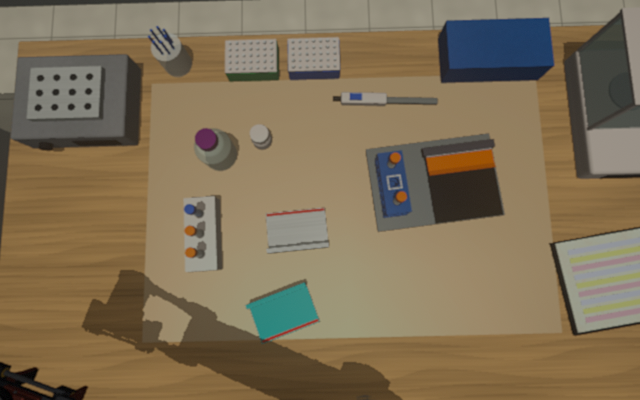

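View pics/side0.png

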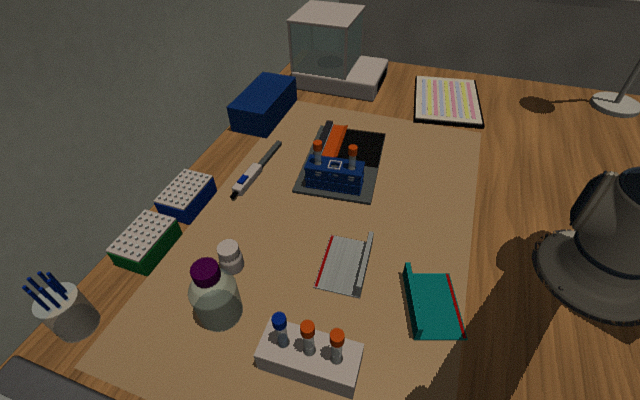

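The top view puts the blue cap at about (190,210), with orange caps below it at (190,231) and (191,252). The rack's white frame is at (394,183), with the orange flap at (460,160). The aluminium strip is at (297,230): red line at the top (row 211), rib at the bottom (row 246). The turquoise one at (283,311) is the look-alike, so I'll leave it alone. Next I'll confirm the targets in one enlarged montage.

Run:
```python
from h import *
c=load('top0'); im=c['im'][:,:,::-1]
def crop(x0,y0,x1,y1,s): return cv2.resize(im[y0:y1,x0:x1],None,fx=s,fy=s,interpolation=cv2.INTER_CUBIC)
M=np.zeros((600,800,3),np.uint8)
a=crop(360,130,510,235,4); M[:420,:600]=a
b=crop(175,185,225,280,4); M[:380,600:800]=b
d=crop(260,200,335,260,3) ; M[420:600,:225]=d
e=crop(240,275,325,345,2); M[420:560,300:470]=e
cv2.imwrite('pics/m1.png',M)
hsv=cv2.cvtColor(im,cv2.COLOR_BGR2HSV)
def cen(c,box,lo,hi):
    h=cv2.cvtColor(np.ascontiguousarray(c['im'][:,:,::-1]),cv2.COLOR_BGR2HSV)
    m=cv2.inRange(h,lo,hi); k=np.zeros_like(m); x0,y0,x1,y1=box; k[y0:y1,x0:x1]=m[y0:y1,x0:x1]
    y,x=np.nonzero(k); return np.array([x.mean(),y.mean()]),len(x)
p,n=cen(c,(178,200,202,220),(100,120,40),(135,255,255)); print('blue top',p,n,ray(c,*p,125))
s=load('side0'); p,n=cen(s,(265,305,292,335),(100,120,40),(135,255,255)); print('side',p,n,ray(s,*p,125))
for q in((190.5,231),(191,252.5)): print('or',ray(c,*q,125))
```

```text
blue top [189.08474576 208.6440678 ] 59 [524.77098408 367.71144238 125.        ]
side [278.81372549 320.39705882] 204 [526.23144923 365.05466483 125.        ]
or [477.7300553  363.75631632 125.        ]
or [433.21554385 361.79466632 125.        ]
```

View pics/m1.png

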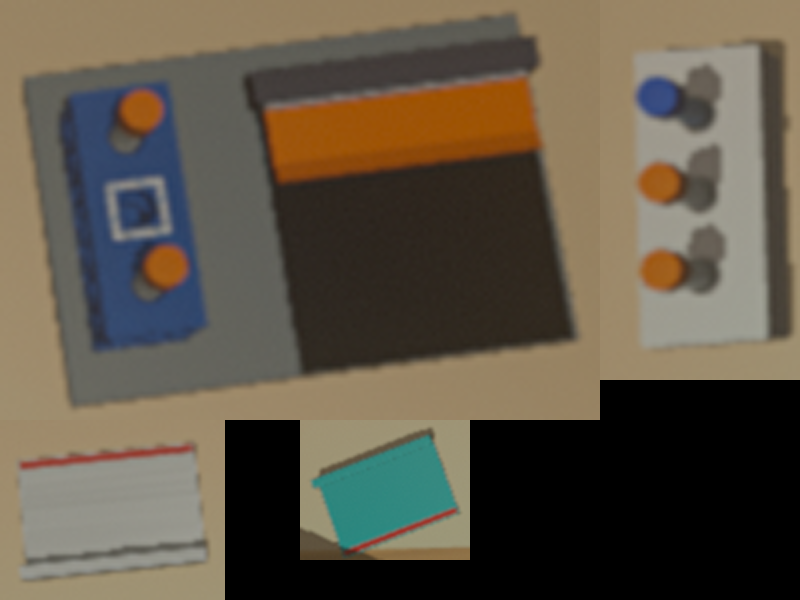

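The montage confirms three things. The blue cap is the top of the three at (189,209). The white frame's centre is at crop (140,210), which is image (395,182.5). The grey strip has its red line at the top and its rib at the bottom. Now I'll work out the poses.

Run:
```python
from h import *
c=load('top0')
S=lambda u,v,z: ray(c,360+u/4,130+v/4,z)
T=lambda u,v,z: ray(c,260+u/3,200+(v-420)/3,z)
hole=S(139.5,210,74); tl,bl,tr=S(24,78,10),S(73,407,10),S(518,13,10)
fr=[S(*q,74) for q in((108,185),(165,177),(170,236),(115,242))]
print('hole',hole); 
ax=lambda d: np.arctan2(d[1],d[0])
print('station x yaw from left edge',ax(tl-bl),np.linalg.norm(tl-bl),'from top edge',ax(tl-tr)-np.pi/2,np.linalg.norm(tl-tr))
rt=[S(141,110,124),S(166,267,124)]; print('rtubes caps',rt, ax(rt[0]-rt[1]),np.linalg.norm(rt[0]-rt[1]), (rt[0]+rt[1])/2)
yaw=ax(tl-bl); 
for y in (ax(tl-bl),ax(tl-tr)-np.pi/2):
    R=np.array([[np.cos(y),-np.sin(y)],[np.sin(y),np.cos(y)]])
    print('origin via corner tl',tl[:2]-R@[100,150],'bl',bl[:2]-R@[-100,150],'tr',tr[:2]-R@[100,-150],'via hole',hole[:2]-R@[0,105])
bed=S(577,338,12); print('bed corner -x,-y',bed,'beam/stop ends top',S(263,107,31),S(530,77,31))
l,r=T(20,465,4),T(194,447,4); print('front',l,r,(l+r)/2,ax(l-r)-np.pi/2)
l,r=T(23.5,571,42),T(207,552.5,42); print('rib',l,r,(l+r)/2,ax(l-r)-np.pi/2,np.linalg.norm(l-r))
s=env.state()
from scipy.spatial.transform import Rotation as Ro
print(Ro.from_rotvec(s['orientation']).as_matrix().round(3))
```

```text
hole [578.66630821 -73.92350913  74.        ]
station x yaw from left edge 0.10424226829940451 198.37099308268355 from top edge 0.10738174116539456 298.96174867529754
rtubes caps [array([623.41257471, -69.53052733, 124.        ]), array([538.63251278, -78.42656753, 124.        ])] 0.10454821731693542 85.24551854442706 [581.02254374 -73.97854743 124.        ]
origin via corner tl [ 588.71850396 -178.64665304] bl [ 590.33866813 -178.47714904] tr [ 589.54380274 -177.51490965] via hole [ 589.59193414 -178.35353689]
origin via corner tl [ 589.21994832 -178.9091082 ] bl [ 590.77379764 -178.11522161] tr [ 589.10867322 -177.87683708] via hole [ 589.919735   -178.31872159]
bed corner -x,-y [ 507.87793128 -333.70712471   12.        ] beam/stop ends top [ 645.85830426 -155.62954997   31.        ] [ 659.63407455 -312.21887304   31.        ]
front [521.75542793 220.36335542   4.        ] [532.50220702  83.38768064   4.        ] [527.12881747 151.87551803   4.        ] 0.07829718134835773
rib [437.3076656  213.29618373  42.        ] [447.69435477  75.66825915  42.        ] [442.50101018 144.48222144  42.        ] 0.07532654996393684 138.01930638908814
[[-0.939  0.343 -0.001]
 [ 0.343  0.939 -0.002]
 [ 0.    -0.002 -1.   ]]
```

Call:
carry_out --increments '[{"wz": -0.1,"grip": 0},{"wz": -0.1,"grip": 0},{"wz": -0.1,"grip": 0},{"wz": -0.1,"grip": 0},{"x": -0.03,"y": -0.02,"grip": 0},{"x": -0.03,"y": -0.02,"grip": 0},{"x": -0.03,"y": -0.02,"grip": 0},{"x": -0.03,"y": -0.02,"grip": 0}]'

```text
$.increments[0]: bad value
```

```bash
cat >> h.py <<'E'
from scipy.spatial.transform import Rotation as Ro
def go(x,y,z,ang=None):
    s=env.state(); R=Ro.from_rotvec(s['orientation']).as_matrix(); p=s['ee_pos']
    a=np.arctan2(R[1,1],R[0,1]); print('t',round(s['clock'],2),'p',p.round(1),'ang',round(a,4),'w',round(s['width'],1),'grip',round(s['grip_force'],1),'F',s['contact_force'].round(1),'tilt zx,zy',R[:2,2].round(4))
    print('shift mm',(R.T@(np.array([x,y,z])-p)).round(1),'wz', None if ang is None else round(a-ang,4),'q',s['qpos'].round(2))
    if ang is not None:
        d=np.array([x,y])-p[:2]; print('after turn: x',round(float(-np.sin(ang)*d[0]+np.cos(ang)*d[1]),1),'y',round(float(np.cos(ang)*d[0]+np.sin(ang)*d[1]),1))
E
python3 -c "
from h import *
go(525.5,366.5,180,1.62)"
```

```text
t 0.1 p [205.5 563.4 221.6] ang 1.221 w 87.9 grip 0.0 F [0.5 0.3 0.8] tilt zx,zy [-0.0007 -0.0016]
shift mm [-368.1  -75.3   41.7] wz -0.399 q [ 1.16  0.09  1.23 -0.    1.82 -0.06]
after turn: x -309.9 y -212.4
```

Call:
carry_out --increments '[{"x": 0,"y": 0,"z": 0,"wx": 0,"wy": 0,"wz": -0.1,"grip": 0},{"x": 0,"y": 0,"z": 0,"wx": 0,"wy": 0,"wz": -0.1,"grip": 0},{"x": 0,"y": 0,"z": 0,"wx": 0,"wy": 0,"wz": -0.1,"grip": 0},{"x": 0,"y": 0,"z": 0,"wx": 0,"wy": 0,"wz": -0.1,"grip": 0},{"x": -0.03,"y": -0.02,"z": 0,"wx": 0,"wy": 0,"wz": 0,"grip": 0},{"x": -0.03,"y": -0.02,"z": 0,"wx": 0,"wy": 0,"wz": 0,"grip": 0},{"x": -0.03,"y": -0.02,"z": 0,"wx": 0,"wy": 0,"wz": 0,"grip": 0},{"x": -0.03,"y": -0.02,"z": 0,"wx": 0,"wy": 0,"wz": 0,"grip": 0}]'

```text
clock: 0.77
ee_pos: [330.3, 488.8, 222.0]
orientation: [0.08, -3.14, 0.001]
contact_force: [0.4, 0.4, 0.2]
width: 87.5
grip_force: 0.0
```

```bash
python3 -c "
from h import *
go(525.5,366.5,180,1.62)"
```

```text
t 0.77 p [330.3 488.8 222. ] ang 1.6219 w 87.5 grip 0.0 F [0.4 0.4 0.2] tilt zx,zy [-0.0006 -0.0008]
shift mm [-188.7 -132.1   42. ] wz 0.0019 q [ 0.92  0.06  1.26 -0.    1.82 -0.7 ]
after turn: x -188.9 y -131.8
```

Call:
carry_out --increments '[{"x": -0.027,"y": -0.019,"z": 0,"wx": 0,"wy": 0,"wz": 0,"grip": 0},{"x": -0.027,"y": -0.019,"z": 0,"wx": 0,"wy": 0,"wz": 0,"grip": 0},{"x": -0.027,"y": -0.019,"z": 0,"wx": 0,"wy": 0,"wz": 0,"grip": 0},{"x": -0.027,"y": -0.019,"z": 0,"wx": 0,"wy": 0,"wz": 0,"grip": 0},{"x": -0.027,"y": -0.019,"z": 0,"wx": 0,"wy": 0,"wz": 0,"grip": 0},{"x": -0.027,"y": -0.019,"z": 0,"wx": 0,"wy": 0,"wz": 0,"grip": 0},{"x": -0.027,"y": -0.018,"z": 0,"wx": 0,"wy": 0,"wz": 0,"grip": 0},{"x": 0,"y": 0,"z": 0,"wx": 0,"wy": 0,"wz": 0,"grip": 0}]'

```text
clock: 1.43
ee_pos: [528.9, 363.5, 220.8]
orientation: [0.07, -3.14, 0.005]
contact_force: [0.2, -0.4, -1.1]
width: 87.9
grip_force: 0.0
```

Run:
```python
from h import *
go(525.5,366.5,106,1.62)
shot('side','s1'); c=load('s1')
print(proj(c,[525.5,366.5,125]),proj(c,[525.5,366.5,135]))
cv2.imwrite('pics/s1c.png',cv2.resize(c['im'][200:400,180:400,::-1],None,fx=3,fy=3,interpolation=cv2.INTER_CUBIC))
```

```text
t 1.43 p [528.9 363.5 220.8] ang 1.6153 w 87.9 grip 0.0 F [ 0.2 -0.4 -1.1] tilt zx,zy [-0.0003 -0.0029]
shift mm [  3.2   3.5 114.8] wz -0.0047 q [ 0.55  0.21  1.11 -0.    1.83 -1.07]
after turn: x 3.2 y 3.2
[278.8571112  321.39796688] [278.20994278 318.15589661]
```

View pics/s1c.png

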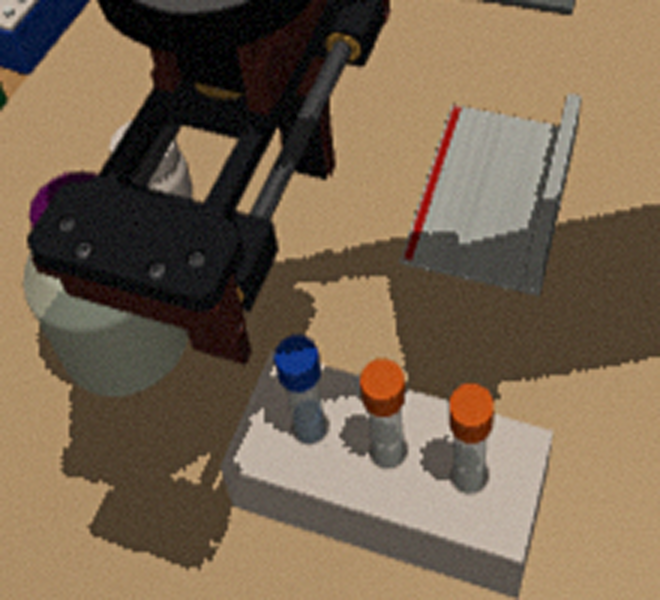

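The crop shows the gripper over the foam block with the blue cap at crop (297,362), image (279,321), where the estimate projects. I'll correct by 3 mm and descend.

Call:
carry_out --increments '[{"x": 0.003,"y": 0.003,"z": 0,"wx": 0,"wy": 0,"wz": 0,"grip": 0},{"x": 0,"y": 0,"z": 0.017,"wx": 0,"wy": 0,"wz": 0,"grip": 0},{"x": 0,"y": 0,"z": 0.017,"wx": 0,"wy": 0,"wz": 0,"grip": 0},{"x": 0,"y": 0,"z": 0.017,"wx": 0,"wy": 0,"wz": 0,"grip": 0},{"x": 0,"y": 0,"z": 0.017,"wx": 0,"wy": 0,"wz": 0,"grip": 0},{"x": 0,"y": 0,"z": 0.017,"wx": 0,"wy": 0,"wz": 0,"grip": 0},{"x": 0,"y": 0,"z": 0.017,"wx": 0,"wy": 0,"wz": 0,"grip": 0},{"x": 0,"y": 0,"z": 0,"wx": 0,"wy": 0,"wz": 0,"grip": 0}]'

```text
clock: 2.15
ee_pos: [518.5, 370.8, 116.2]
orientation: [0.082, -3.134, 0.005]
contact_force: [-1.3, 0.1, -0.3]
width: 88.1
grip_force: 0.0
```

```bash
python3 -c "
from h import *
go(525.5,366.5,106,1.62)"
```

```text
t 2.15 p [518.5 370.8 116.2] ang 1.6233 w 88.1 grip 0.0 F [-1.3  0.1 -0.3] tilt zx,zy [-0.0061 -0.0032]
shift mm [-6.8 -4.6 10.2] wz 0.0033 q [ 0.57  0.2   1.3   0.    1.65 -1.06]
after turn: x -6.8 y -4.6
```

Call:
carry_out --increments '[{"x": 0,"y": 0,"z": 0,"wx": 0,"wy": 0,"wz": 0,"grip": 0},{"x": 0,"y": 0,"z": 0,"wx": 0,"wy": 0,"wz": 0,"grip": 0},{"x": 0,"y": 0,"z": 0,"wx": 0,"wy": 0,"wz": 0,"grip": 0},{"x": 0,"y": 0,"z": 0,"wx": 0,"wy": 0,"wz": 0,"grip": 0},{"x": 0,"y": 0,"z": 0,"wx": 0,"wy": 0,"wz": 0,"grip": 0},{"x": 0,"y": 0,"z": 0,"wx": 0,"wy": 0,"wz": 0,"grip": 0},{"x": 0,"y": 0,"z": 0,"wx": 0,"wy": 0,"wz": 0,"grip": 0},{"x": 0,"y": 0,"z": 0,"wx": 0,"wy": 0,"wz": 0,"grip": 0}]'

```text
clock: 2.82
ee_pos: [521.8, 370.3, 120.8]
orientation: [-0.079, 3.141, 0.0]
contact_force: [-0.5, 0.1, -0.6]
width: 87.9
grip_force: 0.0
```

```bash
python3 -c "
from h import *
go(525.5,366.5,106,1.62)"
```

```text
t 2.82 p [521.8 370.3 120.8] ang 1.6208 w 87.9 grip 0.0 F [-0.5  0.1 -0.6] tilt zx,zy [0.0001 0.0001]
shift mm [-3.5 -3.9 14.8] wz 0.0008 q [ 0.56  0.2   1.29  0.    1.65 -1.06]
after turn: x -3.5 y -3.9
```

Call:
carry_out --increments '[{"x": -0.0035,"y": -0.004,"z": 0.005,"wx": 0,"wy": 0,"wz": 0,"grip": 0},{"x": 0,"y": 0,"z": 0.005,"wx": 0,"wy": 0,"wz": 0,"grip": 0},{"x": 0,"y": 0,"z": 0.005,"wx": 0,"wy": 0,"wz": 0,"grip": 0},{"x": 0,"y": 0,"z": 0,"wx": 0,"wy": 0,"wz": 0,"grip": 0},{"x": 0,"y": 0,"z": 0,"wx": 0,"wy": 0,"wz": 0,"grip": 0.5},{"x": 0,"y": 0,"z": 0,"wx": 0,"wy": 0,"wz": 0,"grip": 0.85},{"x": 0,"y": 0,"z": 0,"wx": 0,"wy": 0,"wz": 0,"grip": 0.85},{"x": 0,"y": 0,"z": 0,"wx": 0,"wy": 0,"wz": 0,"grip": 0.85}]'

```text
clock: 3.48
ee_pos: [525.5, 366.6, 106.0]
orientation: [-0.079, 3.14, 0.0]
contact_force: [0.0, -0.5, -0.4]
width: 64.7
grip_force: 0.0
```

```bash
python3 -c "
from h import *
go(525.5,366.5,106,1.62)"
```

```text
t 3.48 p [525.5 366.6 106. ] ang 1.6211 w 64.7 grip 0.0 F [ 0.  -0.5 -0.4] tilt zx,zy [0.0005 0.0003]
shift mm [ 0.  -0.1  0. ] wz 0.0011 q [ 0.56  0.21  1.31  0.    1.62 -1.07]
after turn: x 0.0 y -0.1
```

Call:
carry_out --increments '[{"x": 0,"y": 0,"z": 0,"wx": 0,"wy": 0,"wz": 0,"grip": 1},{"x": 0,"y": 0,"z": 0,"wx": 0,"wy": 0,"wz": 0,"grip": 1},{"x": 0,"y": 0,"z": 0,"wx": 0,"wy": 0,"wz": 0,"grip": 1},{"x": 0,"y": 0,"z": 0,"wx": 0,"wy": 0,"wz": 0,"grip": 1},{"x": 0,"y": 0,"z": 0,"wx": 0,"wy": 0,"wz": 0,"grip": 1},{"x": 0,"y": 0,"z": 0,"wx": 0,"wy": 0,"wz": 0,"grip": 1},{"x": 0,"y": 0,"z": 0,"wx": 0,"wy": 0,"wz": 0,"grip": 1},{"x": 0,"y": 0,"z": 0,"wx": 0,"wy": 0,"wz": 0,"grip": 1}]'

```text
clock: 4.15
ee_pos: [525.4, 366.5, 105.6]
orientation: [0.079, -3.141, 0.0]
contact_force: [-0.1, -0.1, 0.2]
width: 21.1
grip_force: 30.0
```

```bash
python3 -c "
from h import *
go(525.5,366.5,106,1.62)"
```

```text
t 4.15 p [525.4 366.5 105.6] ang 1.621 w 21.1 grip 30.0 F [-0.1 -0.1  0.2] tilt zx,zy [-0. -0.]
shift mm [-0.1  0.  -0.4] wz 0.001 q [ 0.56  0.21  1.31 -0.    1.62 -1.07]
after turn: x -0.1 y 0.0
```

Call:
carry_out --increments '[{"x": 0,"y": 0,"z": -0.008,"wx": 0,"wy": 0,"wz": 0,"grip": 1},{"x": 0,"y": 0,"z": -0.018,"wx": 0,"wy": 0,"wz": 0,"grip": 1},{"x": 0,"y": 0,"z": -0.025,"wx": 0,"wy": 0,"wz": 0,"grip": 1},{"x": 0,"y": 0,"z": -0.03,"wx": 0,"wy": 0,"wz": 0,"grip": 1},{"x": 0,"y": 0,"z": -0.03,"wx": 0,"wy": 0,"wz": 0,"grip": 1},{"x": 0,"y": 0,"z": -0.025,"wx": 0,"wy": 0,"wz": 0,"grip": 1},{"x": 0,"y": 0,"z": -0.012,"wx": 0,"wy": 0,"wz": 0,"grip": 1},{"x": 0,"y": 0,"z": 0,"wx": 0,"wy": 0,"wz": 0,"grip": 1}]'

```text
clock: 4.82
ee_pos: [526.3, 367.0, 259.1]
orientation: [-0.079, 3.134, 0.006]
contact_force: [-0.1, 0.7, -0.3]
width: 21.3
grip_force: 30.0
```

```bash
python3 -c "
from h import *
go(580,-74,254,1.675)"
```

```text
t 4.82 p [526.3 367.  259.1] ang 1.621 w 21.3 grip 30.0 F [-0.1  0.7 -0.3] tilt zx,zy [0.0066 0.0041]
shift mm [ -31.5 -443.2    3.6] wz -0.054 q [ 0.56  0.21  1.03  0.    1.89 -1.07]
after turn: x -7.6 y -444.2
```

Call:
carry_out --increments '[{"x": 0,"y": -0.005,"z": 0,"wx": 0,"wy": 0,"wz": -0.054,"grip": 1},{"x": 0,"y": -0.015,"z": 0,"wx": 0,"wy": 0,"wz": 0,"grip": 1},{"x": 0,"y": -0.03,"z": 0,"wx": 0,"wy": 0,"wz": 0,"grip": 1},{"x": 0,"y": -0.035,"z": 0,"wx": 0,"wy": 0,"wz": 0,"grip": 1},{"x": 0,"y": -0.035,"z": 0,"wx": 0,"wy": 0,"wz": 0,"grip": 1},{"x": 0,"y": -0.035,"z": 0,"wx": 0,"wy": 0,"wz": 0,"grip": 1},{"x": 0,"y": -0.035,"z": 0,"wx": 0,"wy": 0,"wz": 0,"grip": 1},{"x": 0,"y": -0.035,"z": 0,"wx": 0,"wy": 0,"wz": 0,"grip": 1}]'

```text
clock: 5.48
ee_pos: [547.9, 140.1, 252.3]
orientation: [0.161, -3.136, 0.001]
contact_force: [0.5, -0.2, -0.8]
width: 20.9
grip_force: 30.0
```

Call:
carry_out --increments '[{"x": -0.002,"y": -0.035,"z": 0,"wx": 0,"wy": 0,"wz": 0,"grip": 1},{"x": -0.002,"y": -0.035,"z": 0,"wx": 0,"wy": 0,"wz": 0,"grip": 1},{"x": -0.002,"y": -0.035,"z": 0,"wx": 0,"wy": 0,"wz": 0,"grip": 1},{"x": -0.002,"y": -0.035,"z": 0,"wx": 0,"wy": 0,"wz": 0,"grip": 1},{"x": 0,"y": -0.035,"z": 0,"wx": 0,"wy": 0,"wz": 0,"grip": 1},{"x": 0,"y": -0.025,"z": 0,"wx": 0,"wy": 0,"wz": 0,"grip": 1},{"x": 0,"y": -0.015,"z": 0,"wx": 0,"wy": 0,"wz": 0,"grip": 1},{"x": 0,"y": -0.005,"z": 0,"wx": 0,"wy": 0,"wz": 0,"grip": 1}]'

```text
clock: 6.15
ee_pos: [578.8, -78.0, 252.4]
orientation: [0.157, -3.136, 0.0]
contact_force: [0.3, 0.5, -1.0]
width: 21.6
grip_force: 30.0
```

Call:
carry_out --increments '[{"x": 0,"y": 0,"z": 0,"wx": 0,"wy": 0,"wz": 0,"grip": 1},{"x": 0,"y": 0,"z": 0,"wx": 0,"wy": 0,"wz": 0,"grip": 1},{"x": 0,"y": 0,"z": 0,"wx": 0,"wy": 0,"wz": 0,"grip": 1},{"x": 0,"y": 0,"z": 0,"wx": 0,"wy": 0,"wz": 0,"grip": 1},{"x": 0,"y": 0,"z": 0,"wx": 0,"wy": 0,"wz": 0,"grip": 1},{"x": 0,"y": 0,"z": 0,"wx": 0,"wy": 0,"wz": 0,"grip": 1},{"x": 0,"y": 0,"z": 0,"wx": 0,"wy": 0,"wz": 0,"grip": 1},{"x": 0,"y": 0,"z": 0,"wx": 0,"wy": 0,"wz": 0,"grip": 1}]'

```text
clock: 6.82
ee_pos: [579.4, -75.0, 253.7]
orientation: [-0.164, 3.137, 0.0]
contact_force: [-0.1, 0.1, 0.1]
width: 21.6
grip_force: 30.0
```

Run:
```python
from h import *
go(579.5,-74,230,1.675)
shot('side','s2'); c=load('s2')
p=env.state()['ee_pos']; print('tube foot expected px',proj(c,p+[0,0,19-110]),'hole px',proj(c,[579,-74,74]))
cv2.imwrite('pics/s2c.png',cv2.resize(c['im'][40:220,260:420,::-1],None,fx=3.3,fy=3.3,interpolation=cv2.INTER_CUBIC))
```

```text
t 6.82 p [579.4 -75.  253.7] ang 1.6755 w 21.6 grip 30.0 F [-0.1  0.1  0.1] tilt zx,zy [0.0001 0.    ]
shift mm [-0.2  0.9 23.7] wz 0.0005 q [-0.19  0.06  1.21  0.    1.87 -1.86]
after turn: x -0.2 y 0.9
tube foot expected px [336.84938815 133.38003337] hole px [336.33761638 164.30668844]
```

View pics/s2c.png

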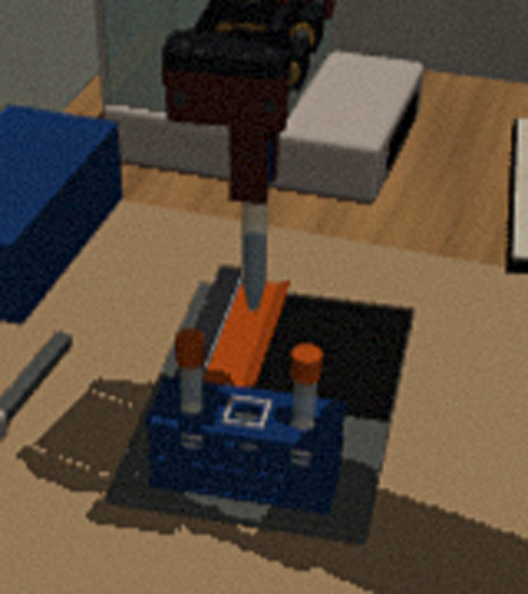

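The tube hangs straight in the fingers, foot at image (337,132) as expected. The white frame's centre is near image (335,164.5), 1–2 px left of the prediction, so I'll measure it more exactly in both cameras.

Run:
```python
from h import *
def white(c,box):
    x0,y0,x1,y1=box; a=c['im'][y0:y1,x0:x1].astype(float); w=np.clip(a[:,:,0]-60,0,None)  # red channel: white vs blue
    w[w<35]=0
    n,l,s,ce=cv2.connectedComponentsWithStats((w>0).astype(np.uint8)); k=1+np.argmax(s[1:,4]); 
    ys,xs=np.nonzero(l==k); hull=cv2.minAreaRect(np.c_[xs,ys].astype(np.float32)); 
    return np.array(hull[0])+[x0,y0],s[k],hull
for f,b in(('side0',(325,157,346,172)),('s2',(325,157,346,172)),('top0',(383,172,406,195))):
    c=load(f); p,s,h=white(c,b); print(f,p,s,h[1],ray(c,*p,74)[:2])
def org(f,b):
    c=load(f); h=cv2.cvtColor(np.ascontiguousarray(c['im'][:,:,::-1]),cv2.COLOR_BGR2HSV); m=cv2.inRange(h,(3,170,120),(18,255,255)); x0,y0,x1,y1=b
    ys,xs=np.nonzero(m[y0:y1,x0:x1]); p=np.array([xs.mean()+x0,ys.mean()+y0]); print(f,p,len(xs),ray(c,*p,125)[:2])
org('s2',(310,138,326,153)); org('s2',(345,142,362,156)); org('top0',(386,150,404,166)); org('top0',(393,190,410,205))
org('side0',(310,138,323,153));
```

```text
side0 [338.26415157 164.57547092] [10  4  7  9 19] (4.395537853240967, 8.378993034362793) [574.26175014 -74.52965697]
s2 [337.79999924 164.5999999 ] [ 9  4  8  9 20] (5.0596442222595215, 8.854376792907715) [575.29681684 -74.07778914]
top0 [394.14999866 181.55000019] [  3   2  17  16 116] (14.7078218460083, 14.8492431640625) [580.85267096 -72.42312556]
s2 [324.38461538 148.84615385] 13 [603.95885962 -58.98253332]
s2 [352.57142857 146.94285714] 35 [544.2426611  -86.97846472]
top0 [394.64788732 157.30985915] 71 [623.61864629 -68.11342465]
top0 [400.92957746 196.07042254] 71 [539.95082189 -77.13784828]
side0 [317.08333333 141.88888889] 36 [629.49577724 -79.16415398]
```

Call:
carry_out --increments '[{"x": -0.001,"y": 0.002,"z": 0.01,"wx": 0,"wy": 0,"wz": 0,"grip": 1},{"x": -0.001,"y": 0,"z": 0.017,"wx": 0,"wy": 0,"wz": 0,"grip": 1},{"x": 0,"y": 0,"z": 0.017,"wx": 0,"wy": 0,"wz": 0,"grip": 1},{"x": 0,"y": 0,"z": 0.017,"wx": 0,"wy": 0,"wz": 0,"grip": 1},{"x": 0,"y": 0,"z": 0.012,"wx": 0,"wy": 0,"wz": 0,"grip": 1},{"x": 0,"y": 0,"z": 0.006,"wx": 0,"wy": 0,"wz": 0,"grip": 1},{"x": 0,"y": 0,"z": 0,"wx": 0,"wy": 0,"wz": 0,"grip": 1},{"x": 0,"y": 0,"z": 0,"wx": 0,"wy": 0,"wz": 0,"grip": 1}]'

```text
clock: 7.53
ee_pos: [581.2, -73.1, 174.8]
orientation: [-0.164, 3.137, -0.0]
contact_force: [-0.3, 0.1, -0.3]
width: 21.1
grip_force: 30.0
```

Run:
```python
from h import *
go(581.2,-73,104,1.675)
ims=[]
for i in range(4): shot('side','s3'); c=load('s3'); ims.append(c['im'].astype(float))
im=np.mean(ims,0).astype(np.uint8)
cv2.imwrite('pics/s3c.png',cv2.resize(im[100:200,290:390,::-1],None,fx=6,fy=6,interpolation=cv2.INTER_CUBIC))
f=lambda X:((proj(c,X)-[290,100]+.5)*6-.5).round(1)
p=env.state()['ee_pos']; print('foot px',f(p-[0,0,90.6]),'hole', f([581.2,-73,74]), 'x+5',f([586.2,-73,74]),'y+5',f([581.2,-68,74]))
```

```text
t 7.53 p [581.2 -73.1 174.8] ang 1.675 w 21.1 grip 30.0 F [-0.3  0.1 -0.3] tilt zx,zy [ 0. -0.]
shift mm [-0.   0.1 70.8] wz -0.0 q [-0.18  0.05  1.36 -0.    1.73 -1.86]
after turn: x -0.0 y 0.1
foot px [273.9 366. ] hole [274.6 388.7] x+5 [262.8 386.2] y+5 [270.7 396.2]
```

View pics/s3c.png

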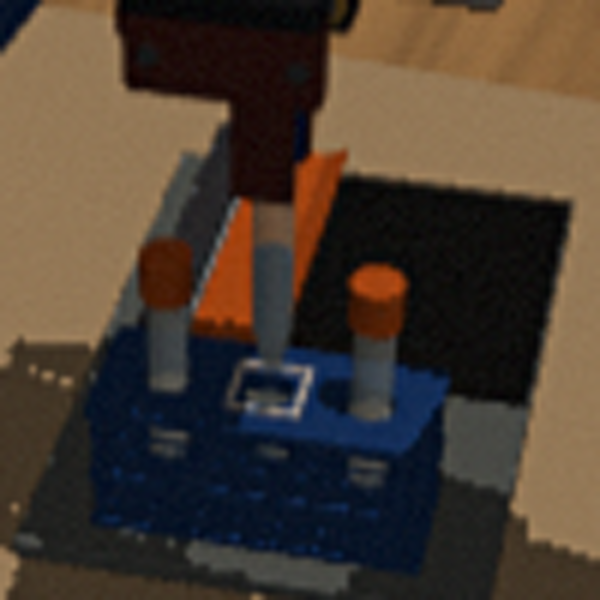

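The white frame's centre is at crop (269.5,389). The tube's axis lands at about crop (274,386), so the tube needs to go about 1.5–2 mm in +x. I'll correct that and start lowering.

Call:
carry_out --increments '[{"x": -0.0016,"y": 0.0004,"z": 0,"wx": 0,"wy": 0,"wz": 0,"grip": 1},{"x": 0,"y": 0,"z": 0,"wx": 0,"wy": 0,"wz": 0,"grip": 1},{"x": 0,"y": 0,"z": 0.005,"wx": 0,"wy": 0,"wz": 0,"grip": 1},{"x": 0,"y": 0,"z": 0.005,"wx": 0,"wy": 0,"wz": 0,"grip": 1},{"x": 0,"y": 0,"z": 0.005,"wx": 0,"wy": 0,"wz": 0,"grip": 1},{"x": 0,"y": 0,"z": 0.005,"wx": 0,"wy": 0,"wz": 0,"grip": 1},{"x": 0,"y": 0,"z": 0.005,"wx": 0,"wy": 0,"wz": 0,"grip": 1},{"x": 0,"y": 0,"z": 0,"wx": 0,"wy": 0,"wz": 0,"grip": 1}]'

```text
clock: 8.4
ee_pos: [582.1, -72.4, 147.7]
orientation: [0.163, -3.135, -0.001]
contact_force: [-0.4, 0.5, 0.2]
width: 21.2
grip_force: 30.0
```

```bash
python3 -c "
from h import *
go(582.8,-72.6,104,1.675)"
```

```text
t 8.4 p [582.1 -72.4 147.7] ang 1.675 w 21.2 grip 30.0 F [-0.4  0.5  0.2] tilt zx,zy [-0.0025  0.0005]
shift mm [-0.8 -0.3 43.7] wz 0.0 q [-0.18  0.06  1.4  -0.    1.69 -1.86]
after turn: x -0.7 y -0.3
```

Call:
carry_out --increments '[{"x": 0,"y": 0,"z": 0.006,"wx": 0,"wy": 0,"wz": 0,"grip": 1},{"x": 0,"y": 0,"z": 0.006,"wx": 0,"wy": 0,"wz": 0,"grip": 1},{"x": 0,"y": 0,"z": 0.006,"wx": 0,"wy": 0,"wz": 0,"grip": 1},{"x": 0,"y": 0,"z": 0.006,"wx": 0,"wy": 0,"wz": 0,"grip": 1},{"x": 0,"y": 0,"z": 0.006,"wx": 0,"wy": 0,"wz": 0,"grip": 1},{"x": 0,"y": 0,"z": 0.006,"wx": 0,"wy": 0,"wz": 0,"grip": 1},{"x": 0,"y": 0,"z": 0,"wx": 0,"wy": 0,"wz": 0,"grip": 1},{"x": 0,"y": 0,"z": 0,"wx": 0,"wy": 0,"wz": 0,"grip": 1}]'

```text
clock: 9.07
ee_pos: [582.4, -72.5, 113.0]
orientation: [0.164, -3.136, -0.0]
contact_force: [0.7, 0.1, -0.6]
width: 21.0
grip_force: 30.0
```

```bash
python3 -c "
from h import *
go(582.8,-72.6,105,1.675)"
```

```text
t 9.07 p [582.4 -72.5 113. ] ang 1.675 w 21.0 grip 30.0 F [ 0.7  0.1 -0.6] tilt zx,zy [-0.001   0.0002]
shift mm [-0.4 -0.1  8. ] wz -0.0 q [-0.18  0.06  1.45 -0.    1.63 -1.86]
after turn: x -0.3 y -0.1
```

Call:
carry_out --increments '[{"x": 0,"y": 0,"z": 0.004,"wx": 0,"wy": 0,"wz": 0,"grip": 1},{"x": 0,"y": 0,"z": 0.003,"wx": 0,"wy": 0,"wz": 0,"grip": 1},{"x": 0,"y": 0,"z": 0.001,"wx": 0,"wy": 0,"wz": 0,"grip": 1},{"x": 0,"y": 0,"z": 0.001,"wx": 0,"wy": 0,"wz": 0,"grip": 1},{"x": 0,"y": 0,"z": 0,"wx": 0,"wy": 0,"wz": 0,"grip": 1},{"x": 0,"y": 0,"z": 0,"wx": 0,"wy": 0,"wz": 0,"grip": 1},{"x": 0,"y": 0,"z": 0,"wx": 0,"wy": 0,"wz": 0,"grip": 1},{"x": 0,"y": 0,"z": 0,"wx": 0,"wy": 0,"wz": 0,"grip": 1}]'

```text
clock: 9.73
ee_pos: [582.8, -72.6, 104.7]
orientation: [-0.164, 3.137, -0.0]
contact_force: [0.3, 0.4, -0.3]
width: 21.1
grip_force: 30.0
```

```bash
python3 -c "
from h import *
go(582.8,-72.6,104,1.675)"
```

```text
t 9.73 p [582.8 -72.6 104.7] ang 1.675 w 21.1 grip 30.0 F [ 0.3  0.4 -0.3] tilt zx,zy [ 0.0001 -0.    ]
shift mm [-0.  -0.   0.7] wz 0.0 q [-0.18  0.07  1.47 -0.    1.61 -1.86]
after turn: x -0.0 y -0.0
```

Now at floor level with no load, so I'll release. The fingers have to open wide enough to clear before rising.

Call:
carry_out --increments '[{"x": 0,"y": 0,"z": 0,"wx": 0,"wy": 0,"wz": 0,"grip": 0.4},{"x": 0,"y": 0,"z": 0,"wx": 0,"wy": 0,"wz": 0,"grip": 0.4},{"x": 0,"y": 0,"z": 0,"wx": 0,"wy": 0,"wz": 0,"grip": 0.4},{"x": 0,"y": 0,"z": 0,"wx": 0,"wy": 0,"wz": 0,"grip": 0.4},{"x": 0,"y": 0,"z": 0,"wx": 0,"wy": 0,"wz": 0,"grip": 0.4},{"x": 0,"y": 0,"z": 0,"wx": 0,"wy": 0,"wz": 0,"grip": 0.4},{"x": 0,"y": 0,"z": 0,"wx": 0,"wy": 0,"wz": 0,"grip": 0.4},{"x": 0,"y": 0,"z": 0,"wx": 0,"wy": 0,"wz": 0,"grip": 0.4}]'

```text
clock: 10.4
ee_pos: [582.7, -72.5, 104.7]
orientation: [-0.164, 3.137, -0.0]
contact_force: [-0.2, 0.4, 0.4]
width: 52.8
grip_force: 0.0
```

Call:
carry_out --increments '[{"x": 0,"y": 0,"z": -0.005,"wx": 0,"wy": 0,"wz": 0,"grip": 0.4},{"x": 0,"y": 0,"z": -0.015,"wx": 0,"wy": 0,"wz": 0,"grip": 0.4},{"x": 0,"y": 0,"z": -0.025,"wx": 0,"wy": 0,"wz": 0,"grip": 0.4},{"x": 0,"y": 0,"z": -0.025,"wx": 0,"wy": 0,"wz": 0,"grip": 0.4},{"x": 0,"y": 0,"z": -0.02,"wx": 0,"wy": 0,"wz": 0,"grip": 0.4},{"x": 0,"y": 0,"z": -0.01,"wx": 0,"wy": 0,"wz": 0,"grip": 0.4},{"x": 0,"y": 0,"z": 0,"wx": 0,"wy": 0,"wz": 0,"grip": 0.4},{"x": 0,"y": 0,"z": 0,"wx": 0,"wy": 0,"wz": 0,"grip": 0.4}]'

```text
clock: 11.07
ee_pos: [582.9, -72.5, 204.5]
orientation: [-0.164, 3.137, -0.0]
contact_force: [-0.7, 0.1, 0.5]
width: 52.6
grip_force: 0.0
```

Run:
```python
from h import *
go(440,145,200,0.077)
ims=[]
for i in range(2): shot('side','s4'); c=load('s4'); ims.append(c['im'].astype(float))
im=np.mean(ims,0).astype(np.uint8)
cv2.imwrite('pics/s4c.png',cv2.resize(im[100:300,290:390,::-1],None,fx=3,fy=3,interpolation=cv2.INTER_CUBIC))
```

```text
t 11.07 p [582.9 -72.5 204.5] ang 1.675 w 52.6 grip 0.0 F [-0.7  0.1  0.5] tilt zx,zy [ 0.0005 -0.0001]
shift mm [119.5 231.2   4.4] wz 1.598 q [-0.18  0.05  1.3  -0.    1.79 -1.86]
after turn: x 227.9 y -125.7
```

View pics/s4c.png

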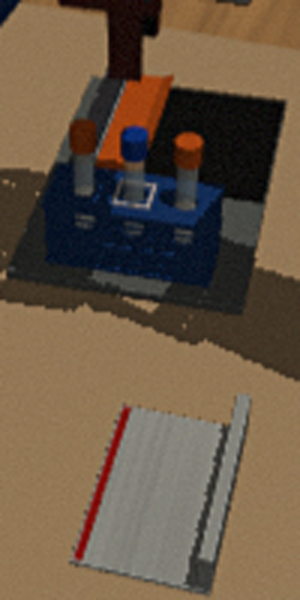

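The blue tube is seated in the middle hole at the same height as its neighbours, and the strip below it hasn't moved. Next I'll turn and go to the strip.

Call:
carry_out --increments '[{"x": 0,"y": 0,"z": 0,"wx": 0,"wy": 0,"wz": 0.06,"grip": 0.4},{"x": 0,"y": 0,"z": 0,"wx": 0,"wy": 0,"wz": 0.12,"grip": 0.4},{"x": 0,"y": 0,"z": 0,"wx": 0,"wy": 0,"wz": 0.12,"grip": 0.4},{"x": 0,"y": 0,"z": 0,"wx": 0,"wy": 0,"wz": 0.12,"grip": 0.4},{"x": 0,"y": 0,"z": 0,"wx": 0,"wy": 0,"wz": 0.12,"grip": 0.4},{"x": 0,"y": 0,"z": 0,"wx": 0,"wy": 0,"wz": 0.12,"grip": 0.4},{"x": 0,"y": 0,"z": 0,"wx": 0,"wy": 0,"wz": 0.12,"grip": 0.4},{"x": 0,"y": 0,"z": 0,"wx": 0,"wy": 0,"wz": 0.12,"grip": 0.4}]'

```text
clock: 11.83
ee_pos: [582.1, -72.4, 202.4]
orientation: [-1.225, -2.889, 0.001]
contact_force: [-0.6, -0.2, 1.2]
width: 52.9
grip_force: 0.0
```

Call:
carry_out --increments '[{"x": 0,"y": 0,"z": 0,"wx": 0,"wy": 0,"wz": 0.12,"grip": 0.4},{"x": 0,"y": 0,"z": 0,"wx": 0,"wy": 0,"wz": 0.12,"grip": 0.4},{"x": 0,"y": 0,"z": 0,"wx": 0,"wy": 0,"wz": 0.12,"grip": 0.4},{"x": 0,"y": 0,"z": 0,"wx": 0,"wy": 0,"wz": 0.12,"grip": 0.4},{"x": 0,"y": 0,"z": 0,"wx": 0,"wy": 0,"wz": 0.12,"grip": 0.4},{"x": 0,"y": 0,"z": 0,"wx": 0,"wy": 0,"wz": 0.098,"grip": 0.4},{"x": 0.015,"y": -0.008,"z": 0,"wx": 0,"wy": 0,"wz": 0,"grip": 0.4},{"x": 0.023,"y": -0.013,"z": 0,"wx": 0,"wy": 0,"wz": 0,"grip": 0.4}]'

```text
clock: 12.5
ee_pos: [558.4, -37.2, 201.6]
orientation: [-2.136, -2.3, 0.004]
contact_force: [0.5, -0.6, -0.1]
width: 52.7
grip_force: 0.0
```

Call:
carry_out --increments '[{"x": 0.03,"y": -0.016,"z": 0,"wx": 0,"wy": 0,"wz": 0,"grip": 0.4},{"x": 0.03,"y": -0.016,"z": 0,"wx": 0,"wy": 0,"wz": 0,"grip": 0.4},{"x": 0.03,"y": -0.016,"z": 0,"wx": 0,"wy": 0,"wz": 0,"grip": 0.4},{"x": 0.03,"y": -0.016,"z": 0,"wx": 0,"wy": 0,"wz": 0,"grip": 0.4},{"x": 0.03,"y": -0.016,"z": 0,"wx": 0,"wy": 0,"wz": 0,"grip": 0.4},{"x": 0.025,"y": -0.016,"z": 0,"wx": 0,"wy": 0,"wz": 0,"grip": 0.4},{"x": 0.015,"y": -0.008,"z": 0,"wx": 0,"wy": 0,"wz": 0,"grip": 0.4},{"x": 0,"y": 0,"z": 0,"wx": 0,"wy": 0,"wz": 0,"grip": 0.4}]'

```text
clock: 13.17
ee_pos: [438.5, 147.5, 203.3]
orientation: [-2.128, -2.308, 0.002]
contact_force: [0.1, 0.9, 0.3]
width: 52.8
grip_force: 0.0
```

Call:
carry_out --increments '[{"x": 0,"y": 0,"z": 0.01,"wx": 0,"wy": 0,"wz": 0,"grip": 0.4},{"x": 0,"y": 0,"z": 0.025,"wx": 0,"wy": 0,"wz": 0,"grip": 0.4},{"x": 0,"y": 0,"z": 0.03,"wx": 0,"wy": 0,"wz": 0,"grip": 0.4},{"x": 0,"y": 0,"z": 0.03,"wx": 0,"wy": 0,"wz": 0,"grip": 0.4},{"x": 0,"y": 0,"z": 0.015,"wx": 0,"wy": 0,"wz": 0,"grip": 0.4},{"x": 0,"y": 0,"z": 0.005,"wx": 0,"wy": 0,"wz": 0,"grip": 0.4},{"x": 0,"y": 0,"z": 0,"wx": 0,"wy": 0,"wz": 0,"grip": 0.4},{"x": 0,"y": 0,"z": 0,"wx": 0,"wy": 0,"wz": 0,"grip": 0.4}]'

```text
clock: 13.83
ee_pos: [441.0, 144.5, 89.7]
orientation: [2.135, 2.304, -0.0]
contact_force: [-0.4, -1.0, -0.3]
width: 52.7
grip_force: 0.0
```

```bash
python3 -c "
from h import *
go(440.5,145.5,7.5,0.077)"
```

```text
t 13.83 p [441.  144.5  89.7] ang 0.0759 w 52.7 grip 0.0 F [-0.4 -1.  -0.3] tilt zx,zy [-0.0001 -0.0002]
shift mm [ 1.  -0.4 82.2] wz -0.0011 q [ 0.24 -0.27  1.8  -0.    1.61  0.17]
after turn: x 1.0 y -0.4
```

Call:
carry_out --increments '[{"x": 0.001,"y": 0,"z": 0.01,"wx": 0,"wy": 0,"wz": 0,"grip": 0.4},{"x": 0,"y": 0,"z": 0.02,"wx": 0,"wy": 0,"wz": 0,"grip": 0.4},{"x": 0,"y": 0,"z": 0.02,"wx": 0,"wy": 0,"wz": 0,"grip": 0.4},{"x": 0,"y": 0,"z": 0.015,"wx": 0,"wy": 0,"wz": 0,"grip": 0.4},{"x": 0,"y": 0,"z": 0.01,"wx": 0,"wy": 0,"wz": 0,"grip": 0.4},{"x": 0,"y": 0,"z": 0.005,"wx": 0,"wy": 0,"wz": 0,"grip": 0.4},{"x": 0,"y": 0,"z": 0,"wx": 0,"wy": 0,"wz": 0,"grip": 0.4},{"x": 0,"y": 0,"z": 0,"wx": 0,"wy": 0,"wz": 0,"grip": 0.4}]'

```text
clock: 14.5
ee_pos: [441.0, 146.3, 10.4]
orientation: [2.134, 2.305, 0.002]
contact_force: [-0.2, 0.0, -0.3]
width: 52.7
grip_force: 0.0
```

Run:
```python
from h import *
go(440.5,145.5,7.5,0.077)
shot('side','s5'); c=load('s5')
cv2.imwrite('pics/s5c.png',cv2.resize(c['im'][180:330,280:460,::-1],None,fx=4,fy=4,interpolation=cv2.INTER_CUBIC))
```

```text
t 14.5 p [441.  146.3  10.4] ang 0.077 w 52.7 grip 0.0 F [-0.2  0.  -0.3] tilt zx,zy [0.0011 0.0003]
shift mm [-0.8 -0.6  2.9] wz -0.0 q [ 0.25 -0.22  1.9  -0.    1.45  0.17]
after turn: x -0.8 y -0.6
```

View pics/s5c.png

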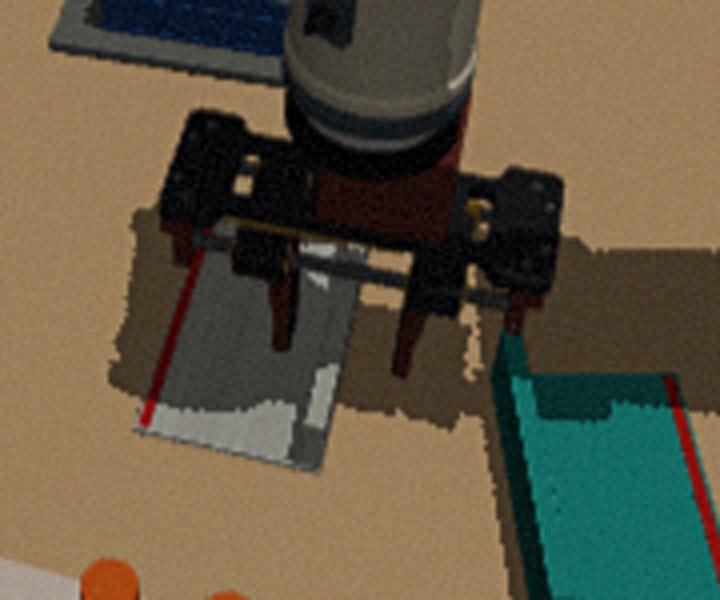

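The fingers straddle the rib, with tips at crop (283,350) over the plate and (402,375) behind it. The turquoise part is clear. Closing now.

Call:
carry_out --increments '[{"x": 0,"y": 0,"z": 0.002,"wx": 0,"wy": 0,"wz": 0,"grip": 1},{"x": 0,"y": 0,"z": 0,"wx": 0,"wy": 0,"wz": 0,"grip": 1},{"x": 0,"y": 0,"z": 0,"wx": 0,"wy": 0,"wz": 0,"grip": 1},{"x": 0,"y": 0,"z": 0,"wx": 0,"wy": 0,"wz": 0,"grip": 1},{"x": 0,"y": 0,"z": 0,"wx": 0,"wy": 0,"wz": 0,"grip": 1},{"x": 0,"y": 0,"z": 0,"wx": 0,"wy": 0,"wz": 0,"grip": 1},{"x": 0,"y": 0,"z": 0,"wx": 0,"wy": 0,"wz": 0,"grip": 1},{"x": 0,"y": 0,"z": 0,"wx": 0,"wy": 0,"wz": 0,"grip": 1}]'

```text
clock: 15.22
ee_pos: [440.7, 146.2, 7.7]
orientation: [2.134, 2.305, 0.001]
contact_force: [0.8, -0.0, 0.2]
width: 9.8
grip_force: 30.0
```

Call:
carry_out --increments '[{"x": 0,"y": 0,"z": 0,"wx": 0,"wy": 0,"wz": 0,"grip": 1},{"x": 0,"y": 0,"z": 0,"wx": 0,"wy": 0,"wz": 0,"grip": 1},{"x": 0,"y": 0,"z": 0,"wx": 0,"wy": 0,"wz": 0,"grip": 1},{"x": 0,"y": 0,"z": 0,"wx": 0,"wy": 0,"wz": 0,"grip": 1},{"x": 0,"y": 0,"z": 0,"wx": 0,"wy": 0,"wz": 0,"grip": 1},{"x": 0,"y": 0,"z": 0,"wx": 0,"wy": 0,"wz": 0,"grip": 1},{"x": 0,"y": 0,"z": 0,"wx": 0,"wy": 0,"wz": 0,"grip": 1},{"x": 0,"y": 0,"z": 0,"wx": 0,"wy": 0,"wz": 0,"grip": 1}]'

```text
clock: 15.88
ee_pos: [440.6, 146.2, 7.7]
orientation: [2.134, 2.305, 0.0]
contact_force: [1.3, -0.4, 0.5]
width: 9.9
grip_force: 30.0
```

```bash
python3 -c "
from h import *
go(440.5,145.5,7.5,0.077)"
```

```text
t 15.88 p [440.6 146.2   7.7] ang 0.0769 w 9.9 grip 30.0 F [ 1.3 -0.4  0.5] tilt zx,zy [0.0004 0.0001]
shift mm [-0.7 -0.2  0.2] wz -0.0001 q [ 0.25 -0.22  1.91 -0.    1.45  0.17]
after turn: x -0.7 y -0.2
```

Call:
carry_out --increments '[{"x": 0,"y": 0,"z": -0.005,"wx": 0,"wy": 0,"wz": 0,"grip": 1},{"x": 0,"y": 0,"z": -0.015,"wx": 0,"wy": 0,"wz": 0,"grip": 1},{"x": 0,"y": 0,"z": -0.03,"wx": 0,"wy": 0,"wz": 0,"grip": 1},{"x": 0,"y": 0,"z": -0.035,"wx": 0,"wy": 0,"wz": 0,"grip": 1},{"x": 0,"y": 0,"z": -0.035,"wx": 0,"wy": 0,"wz": 0,"grip": 1},{"x": 0,"y": 0,"z": -0.035,"wx": 0,"wy": 0,"wz": 0,"grip": 1},{"x": 0,"y": 0,"z": -0.025,"wx": 0,"wy": 0,"wz": 0,"grip": 1},{"x": 0,"y": 0,"z": -0.01,"wx": 0,"wy": 0,"wz": 0,"grip": 1}]'

```text
clock: 16.55
ee_pos: [441.2, 146.4, 202.2]
orientation: [2.132, 2.303, 0.007]
contact_force: [0.0, 0.3, -1.7]
width: 9.6
grip_force: 30.0
```

Call:
carry_out --increments '[{"x": 0,"y": 0,"z": 0,"wx": 0,"wy": 0,"wz": -0.028,"grip": 1},{"x": 0,"y": 0,"z": 0,"wx": 0,"wy": 0,"wz": 0,"grip": 1},{"x": 0,"y": 0,"z": 0,"wx": 0,"wy": 0,"wz": 0,"grip": 1},{"x": 0,"y": 0,"z": 0,"wx": 0,"wy": 0,"wz": 0,"grip": 1},{"x": 0,"y": 0,"z": 0,"wx": 0,"wy": 0,"wz": 0,"grip": 1},{"x": 0,"y": 0,"z": 0,"wx": 0,"wy": 0,"wz": 0,"grip": 1},{"x": 0,"y": 0,"z": 0,"wx": 0,"wy": 0,"wz": 0,"grip": 1},{"x": 0,"y": 0,"z": 0,"wx": 0,"wy": 0,"wz": 0,"grip": 1}]'

```text
clock: 17.22
ee_pos: [440.4, 146.2, 197.3]
orientation: [-2.102, -2.335, 0.001]
contact_force: [-0.6, 0.0, -1.8]
width: 9.8
grip_force: 30.0
```

```bash
python3 -c "
from h import *
go(499,-252,200,0.105)"
```

```text
t 17.22 p [440.4 146.2 197.3] ang 0.1049 w 9.8 grip 30.0 F [-0.6  0.  -1.8] tilt zx,zy [-0.0006 -0.0001]
shift mm [-402.1   16.6   -2.7] wz -0.0001 q [ 0.25 -0.28  1.62  0.    1.8   0.14]
after turn: x -402.1 y 16.6
```

Call:
carry_out --increments '[{"x": -0.01,"y": 0.0,"z": 0,"wx": 0,"wy": 0,"wz": 0,"grip": 1},{"x": -0.02,"y": 0.001,"z": 0,"wx": 0,"wy": 0,"wz": 0,"grip": 1},{"x": -0.03,"y": 0.001,"z": 0,"wx": 0,"wy": 0,"wz": 0,"grip": 1},{"x": -0.03,"y": 0.001,"z": 0,"wx": 0,"wy": 0,"wz": 0,"grip": 1},{"x": -0.03,"y": 0.001,"z": 0,"wx": 0,"wy": 0,"wz": 0,"grip": 1},{"x": -0.03,"y": 0.001,"z": 0,"wx": 0,"wy": 0,"wz": 0,"grip": 1},{"x": -0.03,"y": 0.001,"z": 0,"wx": 0,"wy": 0,"wz": 0,"grip": 1},{"x": -0.03,"y": 0.001,"z": 0,"wx": 0,"wy": 0,"wz": 0,"grip": 1}]'

```text
clock: 17.88
ee_pos: [469.2, -64.1, 197.8]
orientation: [2.102, 2.334, -0.0]
contact_force: [1.0, -0.1, -0.7]
width: 9.9
grip_force: 30.0
```

Call:
carry_out --increments '[{"x": -0.03,"y": 0.001,"z": 0,"wx": 0,"wy": 0,"wz": 0,"grip": 1},{"x": -0.03,"y": 0.001,"z": 0,"wx": 0,"wy": 0,"wz": 0,"grip": 1},{"x": -0.03,"y": 0.001,"z": 0,"wx": 0,"wy": 0,"wz": 0,"grip": 1},{"x": -0.03,"y": 0.002,"z": 0,"wx": 0,"wy": 0,"wz": 0,"grip": 1},{"x": -0.03,"y": 0.002,"z": 0,"wx": 0,"wy": 0,"wz": 0,"grip": 1},{"x": -0.022,"y": 0.001,"z": 0,"wx": 0,"wy": 0,"wz": 0,"grip": 1},{"x": -0.014,"y": 0.001,"z": 0,"wx": 0,"wy": 0,"wz": 0,"grip": 1},{"x": -0.006,"y": 0,"z": 0,"wx": 0,"wy": 0,"wz": 0,"grip": 1}]'

```text
clock: 18.55
ee_pos: [498.1, -254.1, 197.1]
orientation: [-2.104, -2.332, 0.001]
contact_force: [-0.2, -0.0, -2.1]
width: 9.8
grip_force: 30.0
```

Call:
carry_out --increments '[{"x": 0,"y": 0,"z": 0.01,"wx": 0,"wy": 0,"wz": 0,"grip": 1},{"x": 0,"y": 0,"z": 0.02,"wx": 0,"wy": 0,"wz": 0,"grip": 1},{"x": 0,"y": 0,"z": 0.03,"wx": 0,"wy": 0,"wz": 0,"grip": 1},{"x": 0,"y": 0,"z": 0.03,"wx": 0,"wy": 0,"wz": 0,"grip": 1},{"x": 0,"y": 0,"z": 0.02,"wx": 0,"wy": 0,"wz": 0,"grip": 1},{"x": 0,"y": 0,"z": 0.01,"wx": 0,"wy": 0,"wz": 0,"grip": 1},{"x": 0,"y": 0,"z": 0,"wx": 0,"wy": 0,"wz": 0,"grip": 1},{"x": 0,"y": 0,"z": 0,"wx": 0,"wy": 0,"wz": 0,"grip": 1}]'

```text
clock: 19.22
ee_pos: [498.6, -251.1, 78.0]
orientation: [-2.101, -2.336, -0.0]
contact_force: [-0.0, -0.3, -1.2]
width: 9.9
grip_force: 30.0
```

Run:
```python
from h import *
go(499,-252,22,0.105)
for n in('side','top'): shot(n,n+'6')
a=load('side6')['im'][90:220,290:420,::-1]; b=load('top6')['im'][130:270,390:520,::-1]
a=cv2.resize(a,(400,400),interpolation=cv2.INTER_CUBIC); b=cv2.resize(b,None,fx=3.07,fy=3.07,interpolation=cv2.INTER_CUBIC)
M=np.zeros((430,800,3),np.uint8); M[:400,:400]=a; M[:b.shape[0],400:400+b.shape[1]]=b; cv2.imwrite('pics/m6.png',M)
```

```text
t 19.22 p [ 498.6 -251.1   78. ] ang 0.106 w 9.9 grip 30.0 F [-0.  -0.3 -1.2] tilt zx,zy [0.     0.0002]
shift mm [-0.9  0.3 56. ] wz 0.001 q [-0.53 -0.    1.58  0.    1.56 -0.63]
after turn: x -0.9 y 0.3
```

View pics/m6.png

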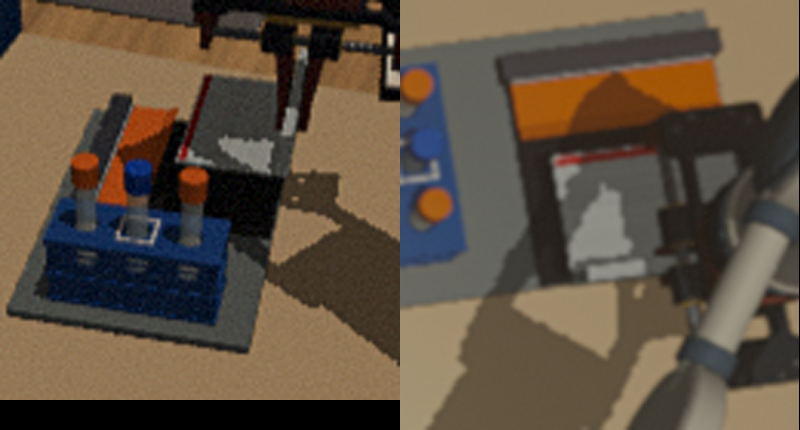

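The strip hangs level, with its red edge facing the flap. Its front-left corner is at crop (554,155), and the flap is undisturbed. Checking the centring and the pitch.

Run:
```python
from h import *
c=load('top6'); P=lambda u,v,z: ray(c,390+(u-400+.5)/3.07-.5,130+(v+.5)/3.07-.5,z)
def st(w,o=(591.5,-177.2),y=.105):
    d=np.array(w[:2])-o; return np.array([np.cos(y)*d[0]+np.sin(y)*d[1],-np.sin(y)*d[0]+np.cos(y)*d[1]]).round(1)
print('strip left front',st(P(554,155,74.3)),'right-visible front edge',st(P(656,148,74.3)))
print('flap left front lip corner (14,13)',st(P(516,139,25.5)),'flap left rear (60,13)',st(P(511,85,24)),'flap right rear (60,-143)',st(P(718,59,24)),'bed left rear (-98.5,15)',st(P(540,286,12)))
print('TCP',st(env.state()['ee_pos']))
```

```text
strip left front [-9.8  4.6] right-visible front edge [-14.3 -69.1]
flap left front lip corner (14,13) [14.  17.6] flap left rear (60,13) [56.4 14.1] flap right rear (60,-143) [  55.8 -146.1] bed left rear (-98.5,15) [-97.9  15. ]
TCP [-99.3 -64.9]
```

Run:
```python
from h import *
c=load('top6'); im=c['im'].astype(float); 
def line(z,f,x0,x1,y0,y1):
    pts=[]
    for u in range(x0,x1):
        w=np.clip(f(im[y0:y1,u]),0,None); w[w<w.max()*.4]=0
        if w.max()>15: pts.append((u,y0+(w*np.arange(y1-y0)).sum()/w.sum()))
    W=np.array([ray(c,*p,z)[:2] for p in pts]); k=np.polyfit(W[:,1],W[:,0],1); r=W[:,0]-np.polyval(k,W[:,1])
    print(len(pts),'yaw',-np.arctan(k[0]),'res',r.std())
red=lambda p:p[:,0]-np.maximum(p[:,1],p[:,2])*1.2
line(74,red,442,472,174,186)
```

```text
30 yaw 0.10113849791575608 res 0.2384424368340409
```

Call:
carry_out --increments '[{"x": -0.001,"y": 0,"z": 0.006,"wx": 0,"wy": 0,"wz": 0,"grip": 1},{"x": 0,"y": 0,"z": 0.012,"wx": 0,"wy": 0,"wz": 0,"grip": 1},{"x": 0,"y": 0,"z": 0.014,"wx": 0,"wy": 0,"wz": 0,"grip": 1},{"x": 0,"y": 0,"z": 0.012,"wx": 0,"wy": 0,"wz": 0,"grip": 1},{"x": 0,"y": 0,"z": 0.007,"wx": 0,"wy": 0,"wz": 0,"grip": 1},{"x": 0,"y": 0,"z": 0.004,"wx": 0,"wy": 0,"wz": 0,"grip": 1},{"x": 0,"y": 0,"z": 0,"wx": 0,"wy": 0,"wz": 0,"grip": 1},{"x": 0,"y": 0,"z": 0,"wx": 0,"wy": 0,"wz": 0,"grip": 1}]'

```text
clock: 19.98
ee_pos: [498.7, -253.0, 22.8]
orientation: [2.102, 2.335, 0.0]
contact_force: [0.1, 0.2, -1.7]
width: 10.1
grip_force: 30.0
```

Call:
carry_out --increments '[{"x": 0,"y": 0,"z": 0,"wx": 0,"wy": 0,"wz": 0,"grip": 1},{"x": 0,"y": 0,"z": 0,"wx": 0,"wy": 0,"wz": 0,"grip": 1},{"x": 0,"y": 0,"z": 0,"wx": 0,"wy": 0,"wz": 0,"grip": 1},{"x": 0,"y": 0,"z": 0,"wx": 0,"wy": 0,"wz": 0,"grip": 1},{"x": 0,"y": 0,"z": 0,"wx": 0,"wy": 0,"wz": 0,"grip": 1},{"x": 0,"y": 0,"z": 0,"wx": 0,"wy": 0,"wz": 0,"grip": 1},{"x": 0,"y": 0,"z": 0,"wx": 0,"wy": 0,"wz": 0,"grip": 1},{"x": 0,"y": 0,"z": 0,"wx": 0,"wy": 0,"wz": 0,"grip": 1}]'

```text
clock: 20.65
ee_pos: [498.6, -252.9, 22.6]
orientation: [-2.102, -2.335, 0.0]
contact_force: [0.6, -0.8, -0.8]
width: 9.7
grip_force: 30.0
```

```bash
python3 -c "
from h import *
go(568.5,-245,21,0.105)"
```

```text
t 20.65 p [ 498.6 -252.9   22.6] ang 0.105 w 9.7 grip 30.0 F [ 0.6 -0.8 -0.8] tilt zx,zy [-0.  0.]
shift mm [ 0.6 70.3  1.6] wz -0.0 q [-0.53  0.04  1.64 -0.    1.46 -0.64]
after turn: x 0.6 y 70.3
```

Call:
carry_out --increments '[{"x": 0,"y": 0,"z": 0.0015,"wx": 0,"wy": 0,"wz": 0,"grip": 1},{"x": 0,"y": 0.004,"z": 0,"wx": 0,"wy": 0,"wz": 0,"grip": 1},{"x": 0,"y": 0.006,"z": 0,"wx": 0,"wy": 0,"wz": 0,"grip": 1},{"x": 0,"y": 0.006,"z": 0,"wx": 0,"wy": 0,"wz": 0,"grip": 1},{"x": 0,"y": 0.006,"z": 0,"wx": 0,"wy": 0,"wz": 0,"grip": 1},{"x": 0,"y": 0.006,"z": 0,"wx": 0,"wy": 0,"wz": 0,"grip": 1},{"x": 0,"y": 0.004,"z": 0,"wx": 0,"wy": 0,"wz": 0,"grip": 1},{"x": 0,"y": 0,"z": 0,"wx": 0,"wy": 0,"wz": 0,"grip": 1}]'

```text
clock: 21.32
ee_pos: [531.4, -249.3, 21.0]
orientation: [2.101, 2.336, 0.0]
contact_force: [0.4, 0.7, -1.0]
width: 9.8
grip_force: 30.0
```

```bash
python3 -c "
from h import *
go(568.5,-245,21,0.105)"
```

```text
t 21.32 p [ 531.4 -249.3   21. ] ang 0.1057 w 9.8 grip 30.0 F [ 0.4  0.7 -1. ] tilt zx,zy [0.0002 0.0001]
shift mm [ 0.4 37.4  0. ] wz 0.0007 q [-0.5   0.11  1.57  0.    1.46 -0.6 ]
after turn: x 0.4 y 37.4
```

Call:
carry_out --increments '[{"x": 0,"y": 0.004,"z": 0,"wx": 0,"wy": 0,"wz": 0,"grip": 1},{"x": 0,"y": 0.005,"z": 0,"wx": 0,"wy": 0,"wz": 0,"grip": 1},{"x": 0,"y": 0.005,"z": 0,"wx": 0,"wy": 0,"wz": 0,"grip": 1},{"x": 0,"y": 0.005,"z": 0,"wx": 0,"wy": 0,"wz": 0,"grip": 1},{"x": 0,"y": 0.005,"z": 0,"wx": 0,"wy": 0,"wz": 0,"grip": 1},{"x": 0,"y": 0.004,"z": 0,"wx": 0,"wy": 0,"wz": 0,"grip": 1},{"x": 0,"y": 0.002,"z": 0,"wx": 0,"wy": 0,"wz": 0,"grip": 1},{"x": 0,"y": 0,"z": 0,"wx": 0,"wy": 0,"wz": 0,"grip": 1}]'

```text
clock: 21.98
ee_pos: [560.7, -246.3, 21.1]
orientation: [-2.101, -2.335, -0.0]
contact_force: [-0.1, -0.2, -1.7]
width: 9.8
grip_force: 30.0
```

```bash
python3 -c "
from h import *
go(568.5,-245,21,0.105)"
```

```text
t 21.98 p [ 560.7 -246.3   21.1] ang 0.1053 w 9.8 grip 30.0 F [-0.1 -0.2 -1.7] tilt zx,zy [0. 0.]
shift mm [0.5 7.9 0.1] wz 0.0003 q [-0.47  0.18  1.5   0.    1.47 -0.57]
after turn: x 0.5 y 7.9
```

Call:
carry_out --increments '[{"x": 0,"y": 0.001,"z": 0,"wx": 0,"wy": 0,"wz": 0,"grip": 1},{"x": 0,"y": 0.001,"z": 0,"wx": 0,"wy": 0,"wz": 0,"grip": 1},{"x": 0,"y": 0.001,"z": 0,"wx": 0,"wy": 0,"wz": 0,"grip": 1},{"x": 0,"y": 0.001,"z": 0,"wx": 0,"wy": 0,"wz": 0,"grip": 1},{"x": 0,"y": 0.001,"z": 0,"wx": 0,"wy": 0,"wz": 0,"grip": 1},{"x": 0,"y": 0.001,"z": 0,"wx": 0,"wy": 0,"wz": 0,"grip": 1},{"x": 0,"y": 0,"z": 0,"wx": 0,"wy": 0,"wz": 0,"grip": 1},{"x": 0,"y": 0,"z": 0,"wx": 0,"wy": 0,"wz": 0,"grip": 1}]'

```text
clock: 22.65
ee_pos: [566.3, -245.8, 21.1]
orientation: [2.102, 2.335, -0.0]
contact_force: [-0.5, 1.0, -2.3]
width: 9.5
grip_force: 30.0
```

Call:
carry_out --increments '[{"x": 0,"y": 0.001,"z": 0,"wx": 0,"wy": 0,"wz": 0,"grip": 1},{"x": 0,"y": 0.001,"z": 0,"wx": 0,"wy": 0,"wz": 0,"grip": 1},{"x": 0,"y": 0.001,"z": 0,"wx": 0,"wy": 0,"wz": 0,"grip": 1},{"x": 0,"y": 0,"z": 0,"wx": 0,"wy": 0,"wz": 0,"grip": 1},{"x": 0,"y": 0,"z": 0,"wx": 0,"wy": 0,"wz": 0,"grip": 1},{"x": 0,"y": 0,"z": 0,"wx": 0,"wy": 0,"wz": 0,"grip": 1},{"x": 0,"y": 0,"z": 0,"wx": 0,"wy": 0,"wz": 0,"grip": 1},{"x": 0,"y": 0,"z": 0,"wx": 0,"wy": 0,"wz": 0,"grip": 1}]'

```text
clock: 23.32
ee_pos: [569.2, -245.5, 21.1]
orientation: [-2.102, -2.335, 0.0]
contact_force: [0.3, -0.0, -1.9]
width: 10.0
grip_force: 30.0
```

```bash
python3 -c "
from h import *
go(568.5,-245,21,0.105)"
```

```text
t 23.32 p [ 569.2 -245.5   21.1] ang 0.105 w 10.0 grip 30.0 F [ 0.3 -0.  -1.9] tilt zx,zy [-0. -0.]
shift mm [ 0.6 -0.7  0.1] wz -0.0 q [-0.46  0.2   1.47 -0.    1.47 -0.57]
after turn: x 0.6 y -0.7
```

No contact with the stop yet, so I'll keep creeping.

Call:
carry_out --increments '[{"x": 0,"y": 0.001,"z": 0,"wx": 0,"wy": 0,"wz": 0,"grip": 1},{"x": 0,"y": 0.001,"z": 0,"wx": 0,"wy": 0,"wz": 0,"grip": 1},{"x": 0,"y": 0.001,"z": 0,"wx": 0,"wy": 0,"wz": 0,"grip": 1},{"x": 0,"y": 0,"z": 0,"wx": 0,"wy": 0,"wz": 0,"grip": 1},{"x": 0,"y": 0,"z": 0,"wx": 0,"wy": 0,"wz": 0,"grip": 1},{"x": 0,"y": 0,"z": 0,"wx": 0,"wy": 0,"wz": 0,"grip": 1},{"x": 0,"y": 0,"z": 0,"wx": 0,"wy": 0,"wz": 0,"grip": 1},{"x": 0,"y": 0,"z": 0,"wx": 0,"wy": 0,"wz": 0,"grip": 1}]'

```text
clock: 23.98
ee_pos: [569.8, -245.5, 21.4]
orientation: [-2.1, -2.331, 0.006]
contact_force: [-11.3, 0.0, 4.4]
width: 9.7
grip_force: 30.0
```

```bash
python3 -c "
from h import *
go(568.5,-245,21,0.105)"
```

```text
t 23.98 p [ 569.8 -245.5   21.4] ang 0.1044 w 9.7 grip 30.0 F [-11.3   0.    4.4] tilt zx,zy [-0.0055  0.0001]
shift mm [ 0.7 -1.2  0.4] wz -0.0006 q [-0.46  0.2   1.47 -0.    1.48 -0.56]
after turn: x 0.7 y -1.2
```

Contact with the stop at 11 N. I'll ease off a little and press down onto the bed.

Call:
carry_out --increments '[{"x": 0,"y": -0.0012,"z": 0,"wx": 0,"wy": 0,"wz": 0,"grip": 1},{"x": 0,"y": 0,"z": 0.001,"wx": 0,"wy": 0,"wz": 0,"grip": 1},{"x": 0,"y": 0,"z": 0.001,"wx": 0,"wy": 0,"wz": 0,"grip": 1},{"x": 0,"y": 0,"z": 0.001,"wx": 0,"wy": 0,"wz": 0,"grip": 1},{"x": 0,"y": 0,"z": 0.001,"wx": 0,"wy": 0,"wz": 0,"grip": 1},{"x": 0,"y": 0,"z": 0,"wx": 0,"wy": 0,"wz": 0,"grip": 1},{"x": 0,"y": 0,"z": 0,"wx": 0,"wy": 0,"wz": 0,"grip": 1},{"x": 0,"y": 0,"z": 0,"wx": 0,"wy": 0,"wz": 0,"grip": 1}]'

```text
clock: 24.65
ee_pos: [569.7, -245.7, 19.8]
orientation: [-2.101, -2.333, 0.003]
contact_force: [-14.4, 2.5, 13.2]
width: 9.9
grip_force: 30.0
```

```bash
python3 -c "
from h import *
go(568.5,-245,19.7,0.105)"
```

```text
t 24.65 p [ 569.7 -245.7   19.8] ang 0.1045 w 9.9 grip 30.0 F [-14.4   2.5  13.2] tilt zx,zy [-0.0023 -0.0005]
shift mm [ 0.8 -1.2  0.1] wz -0.0005 q [-0.46  0.2   1.47 -0.    1.47 -0.57]
after turn: x 0.8 y -1.2
```

Call:
carry_out --increments '[{"x": 0,"y": -0.001,"z": 0,"wx": 0,"wy": 0,"wz": 0,"grip": 1},{"x": 0,"y": 0,"z": 0.001,"wx": 0,"wy": 0,"wz": 0,"grip": 1},{"x": 0,"y": 0,"z": 0.001,"wx": 0,"wy": 0,"wz": 0,"grip": 1},{"x": 0,"y": 0,"z": 0,"wx": 0,"wy": 0,"wz": 0,"grip": 1},{"x": 0,"y": 0,"z": 0,"wx": 0,"wy": 0,"wz": 0,"grip": 1},{"x": 0,"y": 0,"z": 0,"wx": 0,"wy": 0,"wz": 0,"grip": 1},{"x": 0,"y": 0,"z": 0,"wx": 0,"wy": 0,"wz": 0,"grip": 1},{"x": 0,"y": 0,"z": 0,"wx": 0,"wy": 0,"wz": 0,"grip": 1}]'

```text
clock: 25.32
ee_pos: [569.8, -245.7, 19.8]
orientation: [2.101, 2.334, -0.001]
contact_force: [-13.2, 5.1, 20.5]
width: 10.0
grip_force: 30.0
```

Run:
```python
from h import *
go(568.5,-245,19.7,0.105)
for n in('side','top'): shot(n,n+'7')
a=load('side7')['im'][90:220,290:420,::-1]; b=load('top7')['im'][130:270,390:520,::-1]
a=cv2.resize(a,(400,400),interpolation=cv2.INTER_CUBIC); b=cv2.resize(b,None,fx=3.07,fy=3.07,interpolation=cv2.INTER_CUBIC)
M=np.zeros((430,800,3),np.uint8); M[:400,:400]=a; M[:b.shape[0],400:400+b.shape[1]]=b; cv2.imwrite('pics/m7.png',M)
```

```text
t 25.32 p [ 569.8 -245.7   19.8] ang 0.1049 w 10.0 grip 30.0 F [-13.2   5.1  20.5] tilt zx,zy [ 0.0004 -0.001 ]
shift mm [ 0.8 -1.2  0.1] wz -0.0001 q [-0.46  0.2   1.47 -0.    1.47 -0.57]
after turn: x 0.8 y -1.2
```

View pics/m7.png

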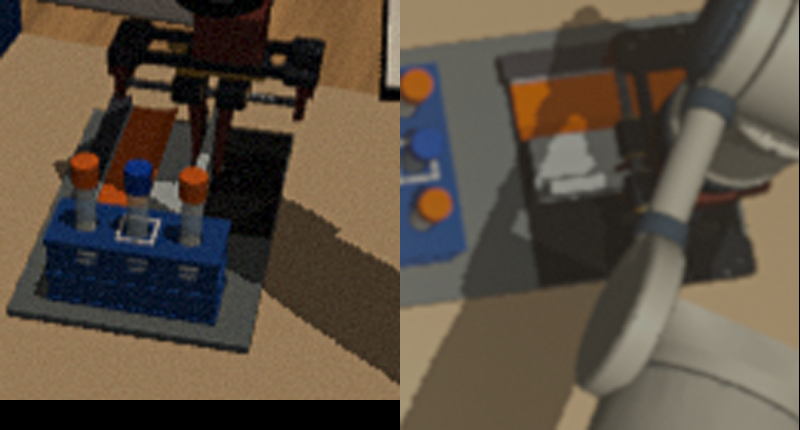

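The red edge is hidden under the flap, and the flap's front-left corner is still at crop (516,139), as before. The tube is seated. The strip is pressed on the bed at about 20 N and against the stop at about 13 N. Handing in.

```bash
python3 -c "
from h import *
print(env.job_done()); go(568.5,-245,19.7,0.105)"
```

```text
the job is handed in; nothing more can be done
None
the job is handed in; nothing more can be done
```

The job is handed in (no verdict was returned): the blue-capped tube stands in the rack's middle hole, and the strip is under the flap against the stop, held and pressed on the bed with about 20 N.

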